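# Seat the sample vessel, screw its cap home, back it off a quarter turn and hold it

## Task

Set the metal sample vessel upright on the capping stand so that the stand's two pegs go through the holes in its foot and the foot lies flat on the seat; only once it is seated, screw the knurled cap clockwise until it bottoms out, then back it off a quarter turn so that the vessel can vent in the autoclave. Finish with the gripper still holding the cap at that setting and the vessel still fully seated: do not let go. Keep the vessel upright throughout and leave the small beaker, the vial and the rubber stopper undisturbed.

Things in the scene. Friction and masses are not known exactly. Their poses are not given: they have to be found in the camera images.
- vessel: Metal vessel, about 0.5 kg. Foot: plate 104 (x) x 56 (y) x 8 mm with two 11 mm through holes at x = -38 and +38 mm; round body 44 mm thick from 8 to 57 mm above the underside (lift it there, fingers from above past the cap, or by the cap), then a 32 mm neck; cap at 62 to 82 mm when home. Origin: centre of the underside, z up. Dark ridge on foot marks +x. Fits the stand either way round.
- cap: Knurled round screw cap, 44 mm diameter, 20 mm high, captive on the vessel's neck. Origin: centre of its underside, on the vessel's axis, 62 mm above the vessel's underside when bottomed out, up to 3 mm higher unscrewed; z up. A dark ridge on its top, centre to rim, marks +x; bottomed out it points the same way as the ridge on the vessel's foot.
- cap_turn (a joint): Turn of the cap on the vessel, rad: 0 = bottomed out (hard stop), growing as it is unscrewed (counter-clockwise from above) to a stop at 3.14; starts from 1.0 to 2.2. A quarter turn is 1.57. It rises 6 mm per turn; thread friction is about 0.1 N m, so it stays where it is left.
- stand_seat (a point): Capping stand, fixed: grey block 130 (x) x 120 (y) mm on rubber feet with a steel seat plate 116 x 74 mm. This point: centre of the seat's upper face, 24 mm above the worktop; z up. Two pegs at its x = -38 and +38 mm, 8 mm thick, 16 mm tall, the top 6 mm tapering to 3 mm. Seated, the vessel's origin is at this point and the x axes lie along one line, either way round.
- beaker_50: Bystander: small glass beaker with pink contents, 44 mm diameter, 56 mm high, between stand and vessel areas. Origin: centre of its underside.
- vial_d: Bystander: clear vial with a white cap, 28 mm diameter, 65 mm high, beyond the work area. Origin: centre of its underside.
- rubber_stopper: Bystander: tapered red-brown rubber stopper, 35 mm diameter, 30 mm high, beyond the work area. Origin: centre of its underside.
There are look-alikes about, which are no part of the job. What is shaped like the vessel but green is not meant.

How it is judged:
By the outcome, as a careful person would: the job done as asked, in the order asked, and still so for the second after the job is handed in, while the arm keeps its last pose, push and grip.
It also fails if it takes over 58 s, if anything falls off the work surface, if the arm or the gripper's body presses on something with over 40 N, if the wrist force passes 120 N, or if a joint passes its speed limit or range.

## Robot

A 6-joint arm with a two-finger parallel gripper is mounted at the origin on a cart in front of the work surface, level with it; the furniture and walls round the work are solid. World frame = base frame: x ahead of the robot, y to its left, z up, the work surface at z = 0. Lengths are in m, angles in degrees, forces in N, time in s.
With the tool pointing down it reaches from about 0.375 to 0.975 m from the base axis. Payload 3.8 kg.
Tool frame: the origin (TCP) lies on the centre line of the jaws, within the pads' length; the fingertips stand 17 mm ahead of it and the grasp point (between the pads) lies 2 mm behind it; z points along the fingers, y is the direction in which the jaws open and shut (so a half turn about z gives the same grasp; the last joint's range is limited). The gripper opens to 85 mm and grips with 20 to 120 N. Pads are 22 mm wide; open, the fingers measure 114 mm over their backs; the gripper's body (76 mm by 85 mm) begins 54 mm behind the grasp point. The pads swing forward as they close: fully open they stand 13 mm farther back than shut.
Start: joints at [-73.104, 15.12, 91.902, -0, 72.978, -2.114], TCP at [0.22, -0.638, 0.248] pointing down, gripper open.
Joint ranges: [-150.88, 150.88], [-54.13, 125.18], [17.81, 147.31], [-75.09, 255.09], [0, 152.58], [-146.25, 146.25]. Speed limits (degrees/s): [147.25, 147.25, 180, 180, 180, 180].

## Interface

Orientations are given as [roll, pitch, yaw] about the fixed x, y, z axes, in that order (R = Rz(yaw) Ry(pitch) Rx(roll)).
In Python, from station import read_state, cams, bot gives the robot as it stands.
- The arm moves only by the tool arm_command, never from a script. Its argument "rows" is a list of rows, each an object with "gripper": the opening in per cent of the stroke, from 0 (shut) to 100 (fully open); "xyz": the shift along the tool's x, y, z normalised to -1 to 1, where 1 is 0.08 m, a list of three; "spin": the turn about the tool's z normalised to -1 to 1, where 1 is 180 degrees. A call has exactly 10 rows; each row shifts and turns the commanded pose from where the row before left it, along the tool's axes as they then stand; what a row does not reach is not made up. A row lasts 1/10 s, in which the tool goes at most 50 mm and 8.59 degrees, less where a joint would pass 70% of its speed; a pose out of reach is approached as far as the arm can. A call with a number of a shift or a turn outside -1 to 1 is refused whole. A call with a gripper value outside its range is refused whole. The fingers move at their own pace and stop on an object; "grip_force" is the grip in N (left out, the last holds). Time passes only in rows, so rows that do not move let the fingers close, or fill a call up. It gives the time, the measured TCP pose, the force and the opening at its end, in the units of the state.
- read_state(): the state, without advancing time (a new reading comes with each control period).
- cams.read_camera(name): name is "scene" or "side" or "wrist"; returns a dict with "img" (384x512x3 uint8, red, green, blue), "depth" (384x512 float32, m along the optical axis (not along the pixel's ray), 0 where there is no reading), "fx", "fy", "cx", "cy" (pixels), "k1" (the pictures are not rectified: a ray, as slopes to the right and down, at radius r is drawn at 1 + k1 r^2 times it, then the intrinsics apply), "view" (4x4, takes a point from world to camera coordinates); the wrist camera has in their place "tool_from_camera" (4x4, takes a point from camera to tool coordinates, whose origin is the TCP and whose axes are the flange's). Camera axes: x right, y up, looking along -z (the intrinsics and any distortion apply to the point x, -y, -z); pixel columns grow to the right and rows downward; lengths in m; the calibration is good to about 2 mm. A picture is of the moment at which its call begins: read the wrist's pose just before it.
- bot.sign_off(): hands the job in, once; it reports no verdict.
The state is a dict: "t": time; "joint_pos": joint angles; "joint_velocities": joint speeds; "effort": joint torques, N m; "tcp_pos": TCP position; "orientation": TCP orientation; "ft_force": force on the tool from outside, world axes, zero at the start; "wrist_torque": the same for the moment, N m; "width": finger opening in m.
Only numpy, scipy, OpenCV 4.12 (cv2) and the standard library are available. Lean on these libraries where they do the work, as an engineer would, in place of code of your own. Each camera call takes 0.05 s, during which the arm holds its last target. There are 200 camera calls.

## Working session

There is one attempt and no reset: what is moved stays moved. The work goes in short steps, Python scripts to look and compute and a tool call to move; the robot and the scene stay as the last step left them, time stands still between calls to the robot, and variables do not carry over. Pictures are saved under pics/ and viewed, about 8 in all and at most 12, crops included, and the job is handed in when it is done.

Besides the shell and the picture viewer there is one more tool, called after "Request:" as name([rows], argument=value, ...), one row to a line, values as JSON. arm_command: Moves the arm, as the interface text tells. Scaled input: -1 to 1 covers 0.08 m each way for a shift and 180 degrees each way for a turn. Its arguments: {"type":"object","properties":{"rows":{"type":"array"},"grip_force":{"type":"number"}},"required":["rows"]}

```bash
ls; mkdir -p pics; cat > h.py <<'E'
import numpy as np, cv2
from station import read_state, cams, bot
from scipy.spatial.transform import Rotation as Rn
def T_tool(s):
    T=np.eye(4);T[:3,:3]=Rn.from_euler('xyz',s['orientation'],degrees=True).as_matrix();T[:3,3]=s['tcp_pos'];return T
def shot(name):
    s=read_state();c=cams.read_camera(name)
    c['cw']=np.linalg.inv(c['view']) if 'view' in c else T_tool(s)@c['tool_from_camera']
    c['s']=s;return c
def rays(c,uv):
    uv=np.asarray(uv,float).reshape(-1,2)
    K=np.array([[c['fx'],0,c['cx']],[0,c['fy'],c['cy']],[0,0,1]])
    d=(uv-[c['cx'],c['cy']])/[c['fx'],c['fy']]
    p=d.copy()
    for _ in range(20): p=d/(1+c['k1']*(p**2).sum(1,keepdims=True))
    return np.c_[p[:,0],-p[:,1],-np.ones(len(p))]
def plane(c,uv,z):
    r=rays(c,uv)@c['cw'][:3,:3].T;o=c['cw'][:3,3]
    return o+r*((z-o[2])/r[:,2])[:,None]
def pts(c,uv):
    uv=np.asarray(uv).reshape(-1,2).astype(int)
    d=c['depth'][uv[:,1],uv[:,0]]
    return (rays(c,uv)*d[:,None])@c['cw'][:3,:3].T+c['cw'][:3,3]
def cloud(c):
    v,u=np.mgrid[0:384,0:512];return pts(c,np.c_[u.ravel(),v.ravel()]).reshape(384,512,3)
def proj(c,P):
    q=(np.atleast_2d(P)-c['cw'][:3,3])@c['cw'][:3,:3]
    s=np.c_[q[:,0],-q[:,1]]/-q[:,2:]
    s=s*(1+c['k1']*(s**2).sum(1,keepdims=True))
    return s*[c['fx'],c['fy']]+[c['cx'],c['cy']]
def save(c,n): cv2.imwrite('pics/'+n+'.png',c['img'][:,:,::-1])
E
python3 - <<'E'
from h import *
s=read_state();print(s)
ims=[]
for n in ['scene','side','wrist']:
    c=shot(n);np.save('pics/%s0.npy'%n,c,allow_pickle=True);save(c,n+'0');print(n,c['cw'].round(3).tolist(),c['fx'],c['k1']);ims.append(c['img'])
cv2.imwrite('pics/all0.png',cv2.resize(np.vstack([np.hstack(ims[:2]),np.hstack([ims[2],ims[2]*0])]),(800,600),interpolation=cv2.INTER_AREA)[:,:,::-1])
E
```

```text
pics
{'t': 0.0, 'joint_pos': array([-7.31033812e+01,  1.51709392e+01,  9.19815209e+01, -2.25196118e-03,
        7.29769959e+01, -2.11300789e+00]), 'joint_velocities': array([-0.04081642, -0.07162958,  0.02925589,  0.09276975, -0.03523629,
       -0.04983342]), 'effort': array([-1.09652483e-03, -5.15115595e+01, -3.67315829e+01, -2.06398513e-04,
        1.28416266e-02,  2.29273257e-05]), 'tcp_pos': array([ 0.21966409, -0.63752454,  0.24693852]), 'orientation': array([-1.79870553e+02, -2.62277807e-03,  1.90102854e+01]), 'ft_force': array([0.24942702, 0.86881427, 0.49144762]), 'wrist_torque': array([ 0.03044707, -0.01489106, -0.02554339]), 'width': 0.08546149195283693}
scene [[-0.903, 0.279, -0.327, 0.177], [-0.43, -0.561, 0.708, 0.701], [0.014, 0.78, 0.626, 0.787], [0.0, 0.0, 0.0, 1.0]] 396.6272547676194 -0.09913859706640506
side [[0.995, 0.071, -0.068, 0.498], [-0.098, 0.643, -0.76, -0.909], [-0.01, 0.763, 0.647, 0.787], [0.0, 0.0, 0.0, 1.0]] 387.73101233610356 -0.10312077178768173
wrist [[0.326, 0.901, 0.286, 0.292], [-0.946, 0.311, 0.096, -0.612], [-0.003, -0.302, 0.953, 0.373], [0.0, 0.0, 0.0, 1.0]] 280.3652129518546 -0.030967810474605936
```

View pics/all0.png

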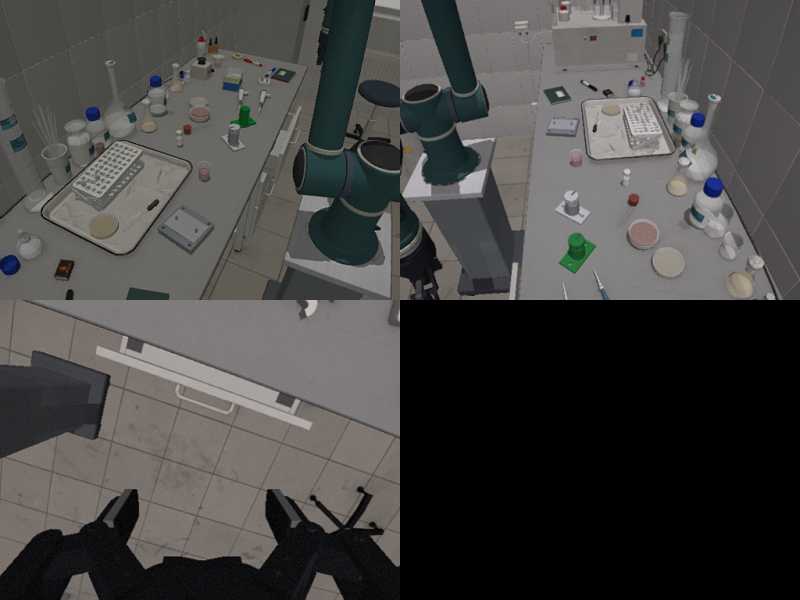

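The metal vessel is in side at about px (220,265), scene (298,173). Look-alike: the green vessel, side (226,315), scene (312,152), which is excluded. The stand is the grey plate with pegs at side (209,163), scene (237,292). Next, one close crop to check the choice.

```bash
python3 - <<'E'
from h import *
a=np.load('pics/side0.npy',allow_pickle=True).item();b=np.load('pics/scene0.npy',allow_pickle=True).item()
f=lambda c,u,v,w,h,k:cv2.resize(c['img'][v:v+h,u:u+w],None,fx=k,fy=k,interpolation=cv2.INTER_CUBIC)
t=np.hstack([f(a,185,235,66,50,6),f(b,265,145,66,50,6)]);t2=np.hstack([f(a,175,138,66,50,6),f(b,195,255,88,66,4.5)[:300,:396]])
cv2.imwrite('pics/crop1.png',np.vstack([t,t2])[:,:,::-1])
for n,c in (('side',a),('scene',b)):
    P=cloud(c)
    for nm,(u,v) in {'side':{'vessel':(220,262),'stand':(209,163),'green':(226,315),'beaker':(225,200)},'scene':{'vessel':(298,173),'stand':(237,292),'beaker':(261,220),'green':(312,152)}}[n].items(): print(n,nm,P[v,u].round(3))
E
```

```text
Traceback (most recent call last):
ValueError: all the input array dimensions except for the concatenation axis must match exactly, but along dimension 0, the array at index 0 has size 300 and the array at index 1 has size 297
```

```bash
python3 - <<'E'
from h import *
a=np.load('pics/side0.npy',allow_pickle=True).item();b=np.load('pics/scene0.npy',allow_pickle=True).item()
f=lambda c,u,v,w,h,k:cv2.resize(c['img'][v:v+h,u:u+w],(396,300),interpolation=cv2.INTER_CUBIC)
t=np.hstack([f(a,185,235,66,50,6),f(b,265,145,66,50,6)]);t2=np.hstack([f(a,175,138,66,50,6),f(b,195,255,88,66,4.5)])
cv2.imwrite('pics/crop1.png',np.vstack([t,t2])[:,:,::-1])
for n,c in (('side',a),('scene',b)):
    P=cloud(c)
    for nm,(u,v) in {'side':{'vessel':(220,262),'stand':(209,163),'green':(226,315),'beaker':(225,200)},'scene':{'vessel':(298,173),'stand':(237,292),'beaker':(261,220),'green':(312,152)}}[n].items(): print(n,nm,P[v,u].round(3))
E
```

```text
side vessel [ 0.473 -0.299  0.061]
side stand [0.45  0.169 0.022]
side green [ 0.481 -0.459  0.08 ]
side beaker [ 0.496 -0.031  0.025]
scene vessel [ 0.468 -0.258  0.054]
scene stand [0.445 0.202 0.021]
scene beaker [ 0.489 -0.029  0.039]
scene green [ 0.474 -0.417  0.037]
```

View pics/crop1.png

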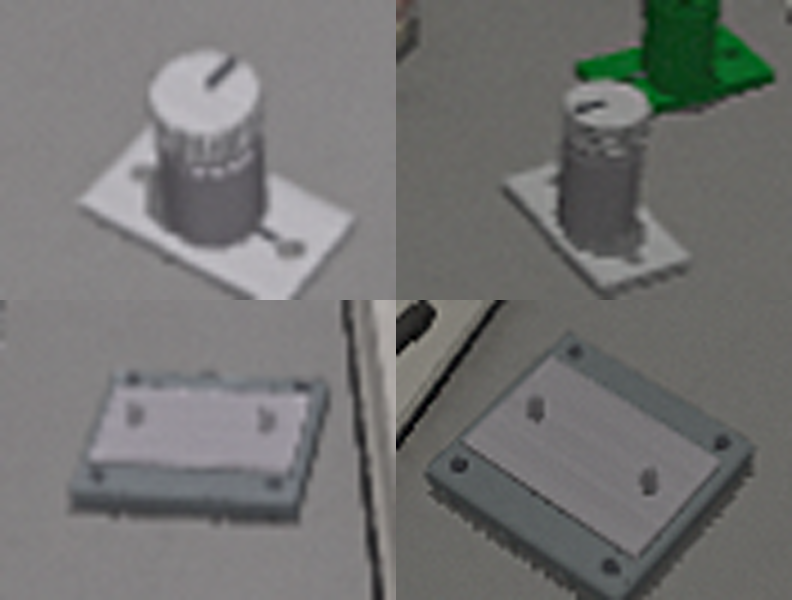

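The crop shows the silver vessel: the foot ridge points toward the lower-right hole in the side view (world yaw about −35°) and the cap ridge points up-right. The stand's two pegs are clear at side ≈(197,155) and (219,157). The green one is excluded. Moving above the vessel.

Request:
arm_command([
  {"gripper":100,"xyz":[0.49,-0.357,0],"spin":0},
  {"gripper":100,"xyz":[0.49,-0.357,0],"spin":0},
  {"gripper":100,"xyz":[0.49,-0.357,0],"spin":0},
  {"gripper":100,"xyz":[0.49,-0.357,0],"spin":0},
  {"gripper":100,"xyz":[0.49,-0.357,0],"spin":0},
  {"gripper":100,"xyz":[0.49,-0.357,0],"spin":0},
  {"gripper":100,"xyz":[0.49,-0.357,0],"spin":0},
  {"gripper":100,"xyz":[0.49,-0.357,0],"spin":0},
  {"gripper":100,"xyz":[0.49,-0.357,0],"spin":0},
  {"gripper":100,"xyz":[0,0,0],"spin":0},
], grip_force=60)

```text
t: 1.15
tcp_pos: [0.4722, -0.2754, 0.248]
orientation: [-179.9, -0.1, 19.4]
ft_force: [-0.6, -0.3, -0.6]
width: 0.0852
```

Request:
arm_command([
  {"gripper":100,"xyz":[0,0,0],"spin":-0.047},
  {"gripper":100,"xyz":[0,0,0],"spin":-0.047},
  {"gripper":100,"xyz":[0,0,0],"spin":-0.047},
  {"gripper":100,"xyz":[0,0,0],"spin":-0.047},
  {"gripper":100,"xyz":[0,0,0],"spin":-0.047},
  {"gripper":100,"xyz":[0,0,0],"spin":-0.047},
  {"gripper":100,"xyz":[0,0,0],"spin":-0.047},
  {"gripper":100,"xyz":[0,0,0],"spin":-0.047},
  {"gripper":100,"xyz":[0,0,0],"spin":-0.047},
  {"gripper":100,"xyz":[0,0,0],"spin":-0.047},
])

```text
t: 2.15
tcp_pos: [0.469, -0.2809, 0.2479]
orientation: [-180.0, -0.0, 103.9]
ft_force: [0.0, -0.2, -0.2]
width: 0.0856
```

```bash
python3 - <<'E'
from h import *
c=shot('wrist');np.save('pics/w1.npy',c,allow_pickle=True)
print({k:np.round(c['s'][k],3) for k in('t','joint_pos','tcp_pos','orientation','ft_force')})
cv2.imwrite('pics/w1.png',cv2.resize(c['img'],(768,576),interpolation=cv2.INTER_CUBIC)[:,:,::-1])
E
```

```text
{'t': np.float64(2.15), 'joint_pos': array([-3.35140e+01,  1.26000e+00,  1.07677e+02, -2.30000e-02,
        7.11040e+01, -4.74300e+01]), 'tcp_pos': array([ 0.469, -0.281,  0.248]), 'orientation': array([-1.79956e+02, -1.50000e-02,  1.03924e+02]), 'ft_force': array([ 0.042, -0.166, -0.195])}
```

View pics/w1.png

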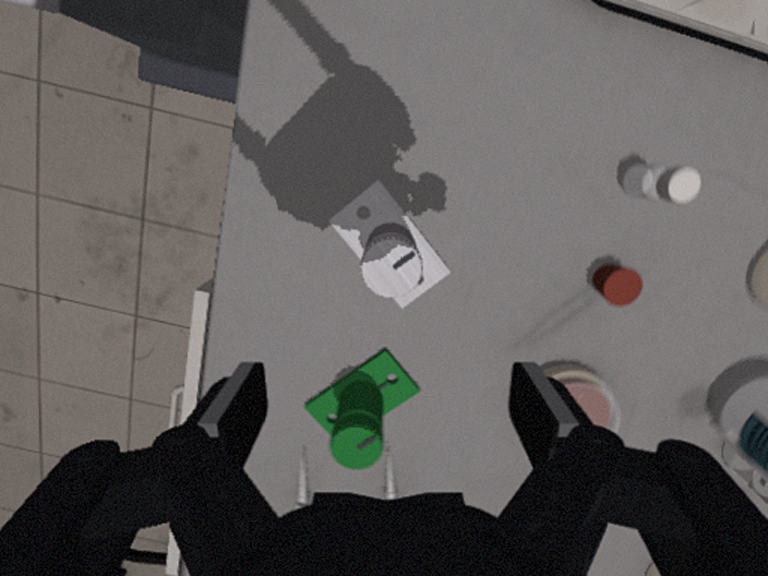

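The wrist view shows the silver vessel at about (392,265) with cap ridge at (404,260), foot corners at (378,180), (450,272), (402,308), (330,228), all in the 1.5× picture. Green vessel at (357,440).

```bash
cat >> h.py <<'E'
def captop(c,guess,z):
    """circle fit of the cap top from depth near guess xy; returns (x,y,r) and ridge yaw"""
    P=cloud(c);m=(np.hypot(P[...,0]-guess[0],P[...,1]-guess[1])<.035)&(abs(P[...,2]-z)<.008)
    m=cv2.morphologyEx(m.astype(np.uint8),cv2.MORPH_OPEN,np.ones((3,3)))
    cs=max(cv2.findContours(m,0,2)[0],key=cv2.contourArea)
    zz=np.median(P[...,2][m>0]);q=plane(c,cs[:,0,:],zz)
    ctr,r=cv2.minEnclosingCircle((q[:,:2]*1000).astype(np.float32))
    return np.array(ctr)/1000,r,zz,m,q
E
python3 - <<'E'
from h import *
c=np.load('pics/w1.npy',allow_pickle=True).item()
P=cloud(c)
print('z at',P[176,258:264,2].round(4),'foot',P[195,275].round(4),'bench',P[215,190].round(4))
ctr,r,zz,m,q=captop(c,(.469,-.281),.084);print('cap',ctr,r,zz,m.sum())
vs=plane(c,np.array([[378,180],[450,272],[402,308],[330,228]])/1.5,.008)
print('corners',vs.round(4).tolist(),'ctr',vs.mean(0)); d=vs[[1,2]].mean(0)-vs[[0,3]].mean(0);print('axis',np.degrees(np.arctan2(d[1],d[0])),np.linalg.norm(d))
hsv=c['img'].max(2)
# ridge: dark, low-value in the top disc
b=cv2.GaussianBlur(hsv,(3,3),0)
for v in range(160,192,1):print(v,' '.join('%3d'%x for x in hsv[v,240:284]))
E
```

```text
z at [0.0838 0.0826 0.0846 0.0822 0.0865 0.0856] foot [ 0.501  -0.3178  0.0087] bench [ 0.391  -0.38   -0.0015]
cap [ 0.47048734 -0.27995551] 22.658567428588867 0.0835622108456694 1313
corners [[0.4469, -0.2281, 0.008], [0.5289, -0.291, 0.008], [0.4955, -0.335, 0.008], [0.4157, -0.2779, 0.008]] ctr [ 0.47176462 -0.28300781  0.008     ]
axis -36.54900341707626 0.10073649073306803
160 114 111 112 111 103  66  61  69  76  77  79  92  82  80 103 108 109 112 113 117 113 115 110 111 107 109 107  89  91  98  78  74  82  80  62  66 119 188 196 187 183 178 182 171
161 107 105 112 106  97  65  70  78  86  75  77  97  99 106 112 111 113 109 113 114 119 114 111 111 106 111 112 105 108 103  84  89  94  76  70  58  99 171 189 190 184 183 179 183
162 118 102 114 107  77  65  76  83 121  87  92 110 120 123 113 113 113 109 104 114 115 115 114 110 114 119 113 110 103 103 106  97  86  72  79  70  79 148 194 191 187 181 180 181
163 168 108 109 102  66  71  78  84 108 102 110 114 119 117 119 113 107 112 110 106 110 116 110 116 124 173 158 117 111 111 112 108  97  85  82 101  75 124 194 189 187 184 180 18
[... 4341 characters left out ...]
 180 185 182 181 188 189 189 183 184 185 185 187 181 181 178 181 185 185 185 184 183 184 184 179 181 184 182 189 198 192 186 187 187 180 146  77 103 147 181 187
189 130 130 124 127 157 185 183 183 186 187 191 189 185 185 186 181 183 183 182 182 181 184 188 185 184 181 186 185 180 181 181 183 193 194 194 191 185 176 145 112 139 180 191 188
190 128 127 126 128 149 186 186 182 182 185 187 189 188 186 186 185 186 183 180 181 179 183 181 187 184 185 188 184 177 183 177 177 186 193 190 190 175 162 167 172 182 189 187 189
191 124 127 126 126 132 155 183 185 184 188 185 190 189 185 186 183 185 184 185 185 181 181 181 183 186 183 184 188 183 180 179 179 185 190 190 179 164 178 182 189 189 190 184 188
```

Cap centre (0.4705, −0.280), top at 83.5 mm, cap yaw ≈51°, vessel yaw ≈−36.5°, so cap_turn ≈1.5 rad. Grip the cap only, with the tips above the body.

Request:
arm_command([
  {"gripper":100,"xyz":[0,0.02,0.5],"spin":0},
  {"gripper":100,"xyz":[0,0,0.5],"spin":0},
  {"gripper":100,"xyz":[0,0,0.5],"spin":0},
  {"gripper":100,"xyz":[0,0,0.4],"spin":0},
  {"gripper":100,"xyz":[0,0,0.22],"spin":0},
  {"gripper":100,"xyz":[0,0,0],"spin":0},
  {"gripper":40,"xyz":[0,0,0],"spin":0},
  {"gripper":40,"xyz":[0,0,0],"spin":0},
  {"gripper":40,"xyz":[0,0,0],"spin":0},
  {"gripper":40,"xyz":[0,0,0],"spin":0},
], grip_force=60)

```text
t: 3.2
tcp_pos: [0.472, -0.281, 0.0808]
orientation: [179.9, 0.2, 103.6]
ft_force: [-3.5, -0.9, 6.3]
width: 0.0418
```

Request:
arm_command([
  {"gripper":40,"xyz":[0,0,0],"spin":0},
  {"gripper":40,"xyz":[0,0,0],"spin":0},
  {"gripper":40,"xyz":[0,0,0],"spin":0},
  {"gripper":40,"xyz":[0,0,0],"spin":0},
  {"gripper":40,"xyz":[0,0,0],"spin":0},
  {"gripper":40,"xyz":[0,0,0],"spin":0},
  {"gripper":40,"xyz":[0,0,0],"spin":0},
  {"gripper":40,"xyz":[0,0,0],"spin":0},
  {"gripper":40,"xyz":[0,0,0],"spin":0},
  {"gripper":40,"xyz":[0,0,0],"spin":0},
])

```text
t: 4.2
tcp_pos: [0.4719, -0.281, 0.0807]
orientation: [179.9, 0.2, 103.6]
ft_force: [-3.3, -2.0, 6.3]
width: 0.0415
```

Request:
arm_command([
  {"gripper":40,"xyz":[0,0,-0.1],"spin":0},
  {"gripper":40,"xyz":[0,0,-0.2],"spin":0},
  {"gripper":40,"xyz":[0,0,-0.3],"spin":0},
  {"gripper":40,"xyz":[0,0,-0.4],"spin":0},
  {"gripper":40,"xyz":[0,0,-0.4],"spin":0},
  {"gripper":40,"xyz":[0,0,-0.3],"spin":0},
  {"gripper":40,"xyz":[0,0,-0.2],"spin":0},
  {"gripper":40,"xyz":[0,0,0],"spin":0},
  {"gripper":40,"xyz":[0,0,0],"spin":0},
  {"gripper":40,"xyz":[0,0,0],"spin":0},
], grip_force=80)

```text
t: 5.2
tcp_pos: [0.47, -0.279, 0.2283]
orientation: [-179.8, -0.2, 103.6]
ft_force: [0.3, -0.1, -4.6]
width: 0.0414
```

```bash
python3 - <<'E'
from h import *
ims=[]
for n in('side','scene','wrist'):
    c=shot(n);np.save('pics/l_%s.npy'%n,c,allow_pickle=True)
    u,v=proj(c,c['s']['tcp_pos'])[0].astype(int);print(n,u,v)
    w,h=(60,80) if n!='wrist' else (120,160)
    u=np.clip(u,w,512-w);v=np.clip(v,h,384-h)
    ims.append(cv2.resize(c['img'][v-h:v+h,u-w:u+w],(264,352),interpolation=cv2.INTER_CUBIC))
cv2.imwrite('pics/lift.png',np.hstack(ims)[:,:,::-1])
print(c['s']['tcp_pos'],c['s']['ft_force'],c['s']['width'])
# stand from scene0/side0: pegs
for n in('side','scene'):
    c=np.load('pics/%s0.npy'%n,allow_pickle=True).item()
    p={'side':[[197.5,155.5],[219.3,156.7]],'scene':[[225,278],[250.0,294.5]]}[n]
    q=plane(c,p,.034);d=q[1]-q[0];print(n,q.round(4).tolist(),q.mean(0).round(4),np.linalg.norm(d),np.degrees(np.arctan2(d[1],d[0])))
E
```

```text
side 213 205
scene 304 120
wrist 259 261
[ 0.47019607 -0.27912922  0.22844985] [-0.54810903 -0.66797517 -6.56558996] 0.041387705086458504
side [[0.4125, 0.2004, 0.034], [0.4867, 0.1845, 0.034]] [0.4496 0.1925 0.034 ] 0.07589422563102247 -12.098044290940374
scene [[0.4841, 0.1867, 0.034], [0.4102, 0.2032, 0.034]] [0.4471 0.1949 0.034 ] 0.07569441219735364 167.39436249662293
```

View pics/lift.png

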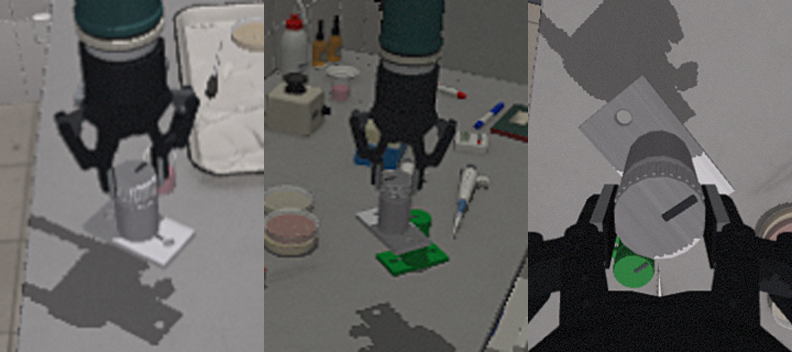

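Vessel is hanging upright from the cap, and the pegs from both views give a stand centre of ≈(0.448,0.194) at yaw ≈−12.4°. Carry towards the stand, stopping short for a wrist look.

Request:
arm_command([
  {"gripper":40,"xyz":[0.25,0.043,0],"spin":0},
  {"gripper":40,"xyz":[0.45,0.077,0],"spin":0},
  {"gripper":40,"xyz":[0.58,0.1,0],"spin":0},
  {"gripper":40,"xyz":[0.6,0.103,0],"spin":0},
  {"gripper":40,"xyz":[0.6,0.103,0],"spin":0},
  {"gripper":40,"xyz":[0.58,0.1,0],"spin":0},
  {"gripper":40,"xyz":[0.5,0.086,0],"spin":0},
  {"gripper":40,"xyz":[0.35,0.06,0],"spin":0},
  {"gripper":40,"xyz":[0.15,0.026,0],"spin":0},
  {"gripper":40,"xyz":[0,0,0],"spin":0},
])

```text
t: 6.35
tcp_pos: [0.4487, 0.0502, 0.2302]
orientation: [-180.0, -0.0, 103.8]
ft_force: [0.4, -2.1, -5.8]
width: 0.0411
```

```bash
python3 - <<'E'
from h import *
c=shot('wrist');np.save('pics/w2.npy',c,allow_pickle=True)
print({k:np.round(c['s'][k],3) for k in('t','joint_pos','tcp_pos','orientation','ft_force')})
cv2.imwrite('pics/w2.png',cv2.resize(c['img'],(768,576),interpolation=cv2.INTER_CUBIC)[:,:,::-1])
E
```

```text
{'t': np.float64(6.35), 'joint_pos': array([ 3.21800e+00, -8.97900e+00,  1.19159e+02,  3.00000e-03,
        6.98660e+01, -1.05590e+01]), 'tcp_pos': array([0.449, 0.05 , 0.23 ]), 'orientation': array([-1.79955e+02, -1.10000e-02,  1.03776e+02]), 'ft_force': array([ 0.36 , -2.066, -5.843])}
```

View pics/w2.png

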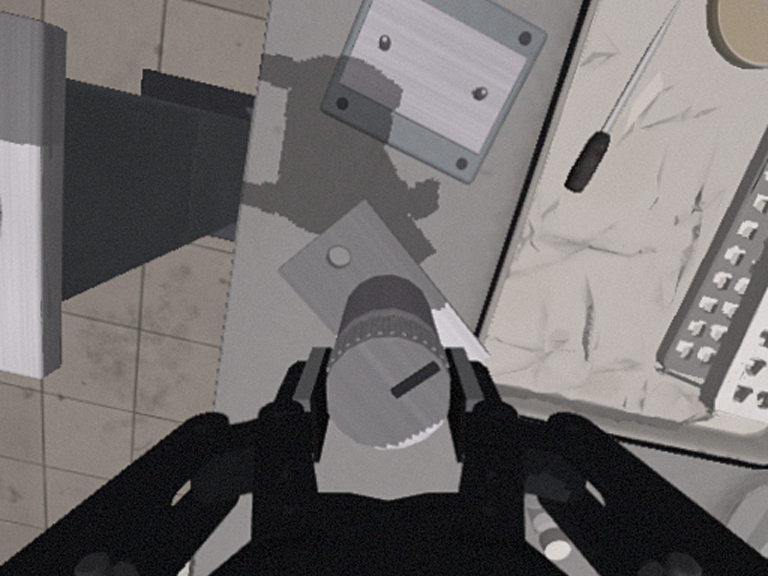

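The wrist view shows the pegs at about (385,40) and (480,92), the vessel's visible (−x) hole at (339,257), and the cap top at (389,385).

```bash
python3 - <<'E'
from h import *
c=np.load('pics/w2.npy',allow_pickle=True).item();s=c['s'];z0=s['tcp_pos'][2]
g=cv2.cvtColor(c['img'],cv2.COLOR_RGB2GRAY)
pk=[]
for (u,v) in[(257,28),(320,61)]:
    w=g[v-10:v+11,u-9:u+10];th=(np.median(w)*.82)
    m=(w<th).astype(np.uint8);n,l,st,ce=cv2.connectedComponentsWithStats(m)
    k=1+np.argmin([np.hypot(*(ce[i]-[9,10]))-st[i,4]*.05 for i in range(1,n)]);print(u,v,st[k],ce[k]+[u-9,v-10]);pk.append(ce[k]+[u-9,v-10])
for z in(.030,.034):
    q=plane(c,pk,z);d=q[1]-q[0];print('pegs',z,q[:,:2].round(4).tolist(),q.mean(0)[:2].round(4),np.linalg.norm(d),np.degrees(np.arctan2(d[1],d[0])))
P=cloud(c);m=(abs(P[...,2]-.024)<.004)&(np.hypot(P[...,0]-.448,P[...,1]-.194)<.08)&((c['img'].max(2).astype(int)-c['img'][...,1])>3)
m=cv2.morphologyEx(m.astype(np.uint8),cv2.MORPH_CLOSE,np.ones((5,5)))
# vessel
zf=z0-.0807+.008
h=plane(c,np.array([[339,257]])/1.5,zf)[0]
e=plane(c,np.array([[365,200],[278,270]])/1.5,zf);d=e[0]-e[1]
ctr,r,zz,_,_=captop(c,s['tcp_pos'][:2],z0+.003)
print('hole',h,'cap',ctr,r,zz,'end edge yaw-90',np.degrees(np.arctan2(d[1],d[0]))-90,np.linalg.norm(d),'edge mid',e.mean(0))
em=e.mean(0)
v=h-em;print('edge->hole yaw',np.degrees(np.arctan2(v[1],v[0])),np.linalg.norm(v))
for nm,o in(('cap',ctr),('tcp',s['tcp_pos'][:2])):
    w=o-h[:2];print(nm,'hole->axis',np.degrees(np.arctan2(w[1],w[0])),np.linalg.norm(w)); w=o-em[:2];print('  edge->axis',np.degrees(np.arctan2(w[1],w[0])),np.linalg.norm(w))
print('foot depth z',P[165,215,2],P[175,205,2],'expected',zf,'seat z',P[70,290],P[30,300,2])
for n in('side','scene'):
    c=shot(n);np.save('pics/m_%s.npy'%n,c,allow_pickle=True)
E
```

```text
257 28 [ 4  5  9 11 67] [256.05970149  28.55223881]
320 61 [ 3  7 11  9 70] [319.14285714  61.98571429]
pegs 0.03 [[0.4096, 0.197], [0.4829, 0.1818]] [0.4462 0.1894] 0.07484868363615484 -11.669280059313587
pegs 0.034 [[0.4098, 0.1961], [0.4822, 0.1811]] [0.446  0.1886] 0.07393045001530915 -11.66928005931358
hole [0.41816989 0.07351795 0.15748882] cap [0.44791132 0.05369087] 35.301795959472656 0.23281096555425168 end edge yaw-90 -38.21699576452651 0.05485597313608625 edge mid [0.40737695 0.08154496 0.15748882]
edge->hole yaw -36.63920374699338 0.013450667623448535
cap hole->axis -33.68934217294586 0.03574444576498793
  edge->axis -34.49576037424669 0.049182161899660064
tcp hole->axis -37.4172390847361 0.03841077145459101
  edge->axis -37.21545177866029 0.05186052059135543
foot depth z 0.1576323826764867 0.15760730893417949 expected 0.15748881805568776 seat z [0.45503851 0.16715882 0.02494895] 0.02450022478639191
```

Request:
arm_command([
  {"gripper":40,"xyz":[0.3,0.071,0],"spin":0},
  {"gripper":40,"xyz":[0.5,0.119,0],"spin":0},
  {"gripper":40,"xyz":[0.5,0.119,0],"spin":0},
  {"gripper":40,"xyz":[0.3,0.071,0],"spin":0},
  {"gripper":40,"xyz":[0.125,0.029,0],"spin":-0.034},
  {"gripper":40,"xyz":[0,0,0.3],"spin":-0.04},
  {"gripper":40,"xyz":[0,0,0.4],"spin":-0.04},
  {"gripper":40,"xyz":[0,0,0.3],"spin":-0.024},
  {"gripper":40,"xyz":[0,0,0],"spin":0},
  {"gripper":40,"xyz":[0,0,0],"spin":0},
])

```text
t: 7.5
tcp_pos: [0.4487, 0.1897, 0.1506]
orientation: [-179.9, -0.0, 128.2]
ft_force: [0.3, 0.1, -4.6]
width: 0.0411
```

```bash
python3 - <<'E'
from h import *
s=read_state();print({k:np.round(s[k],4) for k in('t','joint_pos','tcp_pos','orientation','ft_force')})
P0=np.array([.4475,.192,.06]);o=[]
for n in('side','scene'):
    c=shot(n);np.save('pics/n_%s.npy'%n,c,allow_pickle=True)
    u,v=proj(c,P0)[0].astype(int);u0,v0=u-44,v-36;print(n,'origin',u0,v0)
    o.append(cv2.resize(c['img'][v0:v0+80,u0:u0+80],(400,400),interpolation=cv2.INTER_CUBIC))
cv2.imwrite('pics/n.png',np.hstack(o)[:,:,::-1])
E
```

```text
{'t': np.float64(7.5), 'joint_pos': array([ 1.999510e+01, -4.161000e-01,  1.202072e+02, -1.550000e-02,
        6.028200e+01, -1.824100e+01]), 'tcp_pos': array([0.4487, 0.1897, 0.1506]), 'orientation': array([-1.799263e+02, -1.010000e-02,  1.282438e+02]), 'ft_force': array([ 0.3171,  0.0519, -4.6293])}
side origin 163 113
scene origin 193 242
```

View pics/n.png

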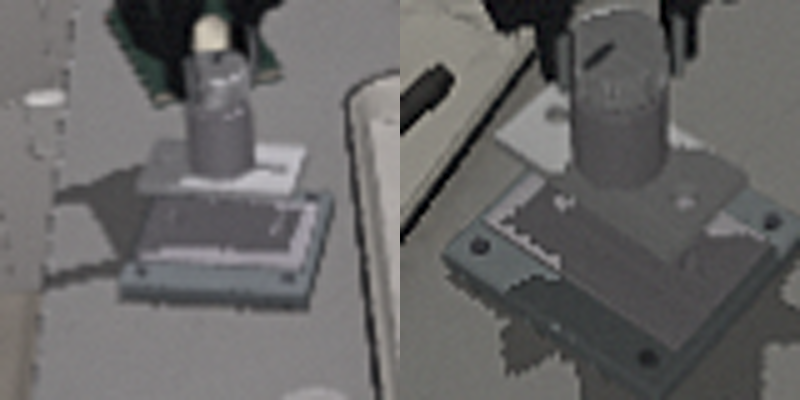

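```bash
python3 - <<'E'
from h import *
def blob(g,u,v,r,sign=-1,f=.85):
    w=g[v-r:v+r+1,u-r:u+r+1].astype(float);b=np.median(w);d=np.clip(sign*(w-b)-abs(b)*(1-f)*.6,0,None)
    yy,xx=np.mgrid[v-r:v+r+1,u-r:u+r+1];return [(xx*d).sum()/d.sum(),(yy*d).sum()/d.sum()]
for n,pp,z in(('side',[(197,156),(219,157)],.032),('scene',[(225,278),(250,295)],.032)):
    c=np.load('pics/%s0.npy'%n,allow_pickle=True).item();g=cv2.cvtColor(c['img'],cv2.COLOR_RGB2GRAY)
    b=[blob(g,*p,5) for p in pp];q=plane(c,b,z);d=q[0]-q[1];print(n,np.round(b,1).tolist(),q[:,:2].round(4).tolist(),q.mean(0)[:2].round(4),np.linalg.norm(d),np.degrees(np.arctan2(d[1],d[0])))
zt=.1506-.0807+.008
c=np.load('pics/n_scene.npy',allow_pickle=True).item()
q=plane(c,[[250,282.2],[224.6,265]],zt);print('scene holes',q.round(4).tolist(),q.mean(0).round(4))
for (u,v) in[(250,282),(222,264)]:
    print(cv2.cvtColor(c['img'],cv2.COLOR_RGB2GRAY)[v-6:v+7,u-6:u+9])
for n in('side','scene'):
    c=np.load('pics/n_%s.npy'%n,allow_pickle=True).item();P=cloud(c)
    # body silhouette bounds per row from depth heights .09-.115 near axis
    m=(np.hypot(P[...,0]-.4487,P[...,1]-.1897)<.035)&(P[...,2]>.084)&(P[...,2]<.115)
    v,u=np.nonzero(m);X=P[m][:,:2]
    # circle of known radius 22 mm fit
    from scipy.optimize import least_squares
    r=least_squares(lambda p:np.hypot(X[:,0]-p[0],X[:,1]-p[1])-.022,[.4487,.1897],loss='soft_l1',f_scale=.002).x;print(n,'body fit',r.round(4),len(X))
E
```

```text
side [[196.6, 153.3], [219.7, 154.5]] [[0.4089, 0.2175], [0.4884, 0.2007]] [0.4487 0.2091] 0.08124325795331822 168.05102395268773
scene [[224.9, 278.0], [250.7, 294.8]] [[0.485, 0.1854], [0.4089, 0.202]] [0.447  0.1937] 0.07791279092646906 -12.292582439639656
scene holes [[0.411, 0.2025, 0.0779], [0.485, 0.184, 0.0779]] [0.448  0.1932 0.0779]
[[ 70  82  91  91  93  87  90  91  91  90  90  88  90  92  89]
 [ 81  93  92  91  92  88  87  90  91  87  90  90  89  91  90]
 [ 88  92  91  89  93  94  94  92  91  90  89  90  91  88  90]
 [ 91  89  90  91  96 100  99  98  93  90  91  91  91  91  89]
 [ 90  91  88  89  93  96  98  94  87  90  90  88  93  90  86]
 [ 92  91  86  80  93 108 106  91  79  91  90  89  89  90  83]
 [ 91  91  89  87 107 129 125 113  87  89  92  91  92  82  86]
 [ 92  87  91  90 100 114 104  97  88  89  89  88  83  84  95]
 [ 89  89  91  89  89  93  88  86  89  89  87  85  95 115 101]
 [ 93  91  90  91  89  87  89  90  90  91  80  87 108 127 122]
 [ 90  91  91  87  91  91  89  90  88  81  85 109 124 128 128]
 [ 88  90  90  92  87  89  88  87  86  90 110 127 130 127 127]
[... 253 characters left out ...]

 [ 97  92  95 109 139 159 154 156 154 143 126  64  88  90  82]
 [ 92  93 113 136 156 156 152 144 145 152 131  60  78  82  80]
 [ 96 113 143 156 153 152 134 109 109 121 129  56  72  82  84]
 [114 142 154 152 150 145 102  81  92  93  87  59  66  76  83]
 [144 155 151 151 152 146  99  92 105  99  85  55  70  73  76]
 [155 151 148 149 153 147 134 122 125 128 123  51  70  72  75]
 [149 152 152 149 149 152 151 149 148 154 153  62  68  72  75]
 [149 149 150 150 150 151 150 151 152 155 150  72  67  74  76]
 [147 148 150 151 150 151 149 148 149 153 148  71  65  70  73]
 [147 148 146 149 148 150 150 150 151 154 149  70  66  74  76]]
side body fit [0.4486 0.1907] 106
scene body fit [0.4503 0.1902] 169
```

Relative check in the scene view: vessel holes centre (0.448,0.1932) against pegs (0.447,0.194), so the vessel is within about 1 mm of the stand, and the yaw agrees within about 1°. Lower gently onto the peg tips.

Request:
arm_command([
  {"gripper":40,"xyz":[0.012,-0.006,0.06],"spin":0},
  {"gripper":40,"xyz":[0,0,0.1],"spin":0},
  {"gripper":40,"xyz":[0,0,0.1],"spin":0},
  {"gripper":40,"xyz":[0,0,0.08],"spin":0},
  {"gripper":40,"xyz":[0,0,0.05],"spin":0},
  {"gripper":40,"xyz":[0,0,0.03],"spin":0},
  {"gripper":40,"xyz":[0,0,0.03],"spin":0},
  {"gripper":40,"xyz":[0,0,0.03],"spin":0},
  {"gripper":40,"xyz":[0,0,0],"spin":0},
  {"gripper":40,"xyz":[0,0,0],"spin":0},
])

```text
t: 8.6
tcp_pos: [0.4473, 0.1911, 0.1122]
orientation: [-180.0, 0.0, 128.5]
ft_force: [0.1, -0.6, -5.6]
width: 0.0411
```

No contact force with the underside 8 mm below the peg tops, so the pegs are in the holes. Finish the descent.

Request:
arm_command([
  {"gripper":40,"xyz":[0,0,0.025],"spin":0},
  {"gripper":40,"xyz":[0,0,0.02],"spin":0},
  {"gripper":40,"xyz":[0,0,0.02],"spin":0},
  {"gripper":40,"xyz":[0,0,0.015],"spin":0},
  {"gripper":40,"xyz":[0,0,0.01],"spin":0},
  {"gripper":40,"xyz":[0,0,0.006],"spin":0},
  {"gripper":40,"xyz":[0,0,0],"spin":0},
  {"gripper":40,"xyz":[0,0,0],"spin":0},
  {"gripper":40,"xyz":[0,0,0],"spin":0},
  {"gripper":40,"xyz":[0,0,0],"spin":0},
])

```text
t: 9.6
tcp_pos: [0.4474, 0.1911, 0.1053]
orientation: [-180.0, 0.0, 128.5]
ft_force: [-3.3, -4.1, 2.8]
width: 0.0413
```

Request:
arm_command([
  {"gripper":40,"xyz":[0,0,0.005],"spin":0},
  {"gripper":40,"xyz":[0,0,0.005],"spin":0},
  {"gripper":40,"xyz":[0,0,0],"spin":0},
  {"gripper":40,"xyz":[0,0,0],"spin":0},
  {"gripper":40,"xyz":[0,0,0],"spin":0},
  {"gripper":40,"xyz":[0,0,0],"spin":0},
  {"gripper":40,"xyz":[0,0,0],"spin":0},
  {"gripper":40,"xyz":[0,0,0],"spin":0},
  {"gripper":40,"xyz":[0,0,0],"spin":0},
  {"gripper":40,"xyz":[0,0,0],"spin":0},
])

```text
t: 10.6
tcp_pos: [0.4474, 0.191, 0.1051]
orientation: [-180.0, 0.0, 128.5]
ft_force: [-6.0, -4.2, 7.5]
width: 0.0413
```

```bash
python3 - <<'E'
from h import *
s=read_state();print({k:np.round(s[k],4) for k in('t','joint_pos','tcp_pos','orientation','ft_force','wrist_torque')})
o=[]
for n in('side','scene'):
    c=shot(n);np.save('pics/q_%s.npy'%n,c,allow_pickle=True)
    u,v=proj(c,[.4475,.19,.04])[0].astype(int);u0,v0=u-30,v-24;print(n,u0,v0)
    o.append(cv2.resize(c['img'][v0:v0+50,u0:u0+60],(396,330),interpolation=cv2.INTER_CUBIC))
cv2.imwrite('pics/q.png',np.hstack(o)[:,:,::-1])
c=shot('wrist');np.save('pics/q_wrist.npy',c,allow_pickle=True);P=cloud(c)
import itertools
for u,v in[(215,170),(225,160),(235,150),(290,180),(300,190),(280,150)]:print(u,v,P[v,u].round(4))
E
```

```text
{'t': np.float64(10.6), 'joint_pos': array([ 2.020050e+01,  2.694300e+00,  1.224944e+02, -2.250000e-02,
        5.483890e+01, -1.824320e+01]), 'tcp_pos': array([0.4474, 0.191 , 0.1051]), 'orientation': array([-1.799681e+02,  8.800000e-03,  1.284566e+02]), 'ft_force': array([-5.971 , -4.1658,  7.5316]), 'wrist_torque': array([-0.8093,  1.0043,  0.0122])}
side 177 131
scene 208 258
215 170 [0.4033 0.1959 0.0333]
225 160 [0.4046 0.2062 0.0325]
235 150 [0.4059 0.2165 0.033 ]
290 180 [0.453  0.2227 0.0242]
300 190 [0.4643 0.2213 0.0238]
280 150 [0.4328 0.2353 0.0207]
```

View pics/q.png

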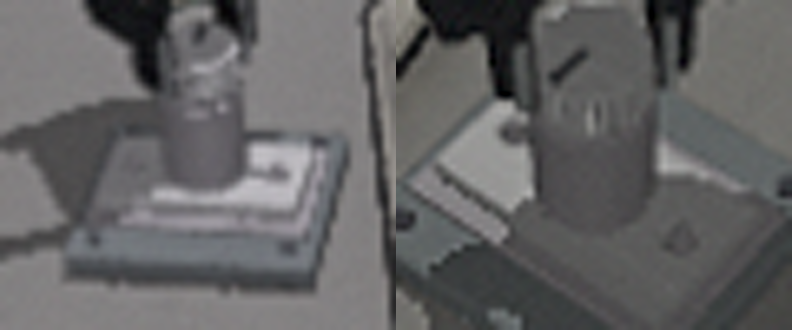

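Seated: the side and scene crops show the foot flat on the seat with pegs in both holes (side (275,172), scene (515,132) and (680,238) in the crop). The foot top measures z≈0.0328 against 0.032 expected, and it is stiff under push. Now screw clockwise: 70° first, then slowly to the stop.

Request:
arm_command([
  {"gripper":40,"xyz":[0,0,0.001],"spin":0.03},
  {"gripper":40,"xyz":[0,0,0.0015],"spin":0.04},
  {"gripper":40,"xyz":[0,0,0.0015],"spin":0.04},
  {"gripper":40,"xyz":[0,0,0.0015],"spin":0.04},
  {"gripper":40,"xyz":[0,0,0.0015],"spin":0.04},
  {"gripper":40,"xyz":[0,0,0.0015],"spin":0.04},
  {"gripper":40,"xyz":[0,0,0.0015],"spin":0.04},
  {"gripper":40,"xyz":[0,0,0.0015],"spin":0.04},
  {"gripper":40,"xyz":[0,0,0.0015],"spin":0.04},
  {"gripper":40,"xyz":[0,0,0.0015],"spin":0.03},
])

```text
t: 11.75
tcp_pos: [0.448, 0.191, 0.104]
orientation: [179.9, -0.0, 59.8]
ft_force: [-4.6, -5.7, 6.2]
width: 0.0414
```

```bash
python3 - <<'E'
from h import *
s=read_state();print({k:np.round(s[k],4) for k in('t','joint_pos','tcp_pos','orientation','ft_force','wrist_torque')})
E
```

```text
{'t': np.float64(11.75), 'joint_pos': array([ 2.019530e+01,  2.796800e+00,  1.225281e+02, -6.600000e-02,
        5.462170e+01,  5.041170e+01]), 'tcp_pos': array([0.448, 0.191, 0.104]), 'orientation': array([ 1.799245e+02, -6.800000e-03,  5.982190e+01]), 'ft_force': array([-4.5865, -5.6968,  6.213 ]), 'wrist_torque': array([-0.9988,  0.5285,  0.0525])}
```

Request:
arm_command([
  {"gripper":40,"xyz":[0,0,0.0005],"spin":0.014},
  {"gripper":40,"xyz":[0,0,0.0005],"spin":0.014},
  {"gripper":40,"xyz":[0,0,0.0005],"spin":0.014},
  {"gripper":40,"xyz":[0,0,0.0005],"spin":0.014},
  {"gripper":40,"xyz":[0,0,0.0005],"spin":0.014},
  {"gripper":40,"xyz":[0,0,0.0005],"spin":0.014},
  {"gripper":40,"xyz":[0,0,0],"spin":0},
  {"gripper":40,"xyz":[0,0,0],"spin":0},
  {"gripper":40,"xyz":[0,0,0],"spin":0},
  {"gripper":40,"xyz":[0,0,0],"spin":0},
])

```text
t: 12.75
tcp_pos: [0.4482, 0.1908, 0.1037]
orientation: [179.9, -0.0, 44.9]
ft_force: [-4.1, -6.3, 5.7]
width: 0.0413
```

```bash
python3 - <<'E'
from h import *
s=read_state();print({k:np.round(s[k],4) for k in('t','tcp_pos','orientation','ft_force','wrist_torque')})
E
```

```text
{'t': np.float64(12.75), 'tcp_pos': array([0.4482, 0.1908, 0.1037]), 'orientation': array([ 1.799116e+02, -2.130000e-02,  4.494350e+01]), 'ft_force': array([-4.0959, -6.3199,  5.69  ]), 'wrist_torque': array([-1.1136,  0.479 , -0.0157])}
```

Request:
arm_command([
  {"gripper":40,"xyz":[0,0,0.0002],"spin":0.01},
  {"gripper":40,"xyz":[0,0,0.0002],"spin":0.01},
  {"gripper":40,"xyz":[0,0,0],"spin":0},
  {"gripper":40,"xyz":[0,0,0],"spin":0},
  {"gripper":40,"xyz":[0,0,0],"spin":0},
  {"gripper":40,"xyz":[0,0,0],"spin":0},
  {"gripper":40,"xyz":[0,0,0],"spin":0},
  {"gripper":40,"xyz":[0,0,0],"spin":0},
  {"gripper":40,"xyz":[0,0,0],"spin":0},
  {"gripper":40,"xyz":[0,0,0],"spin":0},
])

```text
t: 13.75
tcp_pos: [0.4482, 0.1908, 0.1037]
orientation: [179.9, -0.0, 41.3]
ft_force: [-2.9, -5.8, 4.2]
width: 0.0412
```

```bash
python3 - <<'E'
from h import *
s=read_state();print({k:np.round(s[k],4) for k in('t','tcp_pos','orientation','ft_force','wrist_torque')})
E
```

```text
{'t': np.float64(13.75), 'tcp_pos': array([0.4482, 0.1908, 0.1037]), 'orientation': array([ 1.799059e+02, -2.980000e-02,  4.134770e+01]), 'ft_force': array([-2.9055, -5.8331,  4.2039]), 'wrist_torque': array([-1.1391,  0.458 , -0.0302])}
```

Request:
arm_command([
  {"gripper":40,"xyz":[0,0,0.0002],"spin":0.01},
  {"gripper":40,"xyz":[0,0,0.0002],"spin":0.01},
  {"gripper":40,"xyz":[0,0,0],"spin":0},
  {"gripper":40,"xyz":[0,0,0],"spin":0},
  {"gripper":40,"xyz":[0,0,0],"spin":0},
  {"gripper":40,"xyz":[0,0,0],"spin":0},
  {"gripper":40,"xyz":[0,0,0],"spin":0},
  {"gripper":40,"xyz":[0,0,0],"spin":0},
  {"gripper":40,"xyz":[0,0,0],"spin":0},
  {"gripper":40,"xyz":[0,0,0],"spin":0},
])

```text
t: 14.75
tcp_pos: [0.4483, 0.1906, 0.1036]
orientation: [179.9, -0.0, 37.9]
ft_force: [-4.3, -6.6, 5.5]
width: 0.0411
```

```bash
python3 - <<'E'
from h import *
s=read_state();print({k:np.round(s[k],4) for k in('t','tcp_pos','orientation','ft_force','wrist_torque','effort')})
c=shot('wrist');np.save('pics/r.npy',c,allow_pickle=True)
cv2.imwrite('pics/r.png',cv2.resize(c['img'][90:330,130:390],(780,720)[::1],interpolation=cv2.INTER_CUBIC)[:600,:,::-1])
E
```

```text
{'t': np.float64(14.75), 'tcp_pos': array([0.4483, 0.1906, 0.1036]), 'orientation': array([ 1.79867e+02, -1.91000e-02,  3.78523e+01]), 'ft_force': array([-4.2614, -6.6475,  5.4986]), 'wrist_torque': array([-1.1837,  0.4348,  0.5914]), 'effort': array([  1.4592, -32.1968, -32.221 ,   1.72  ,  -1.7575,   0.5571])}
```

View pics/r.png

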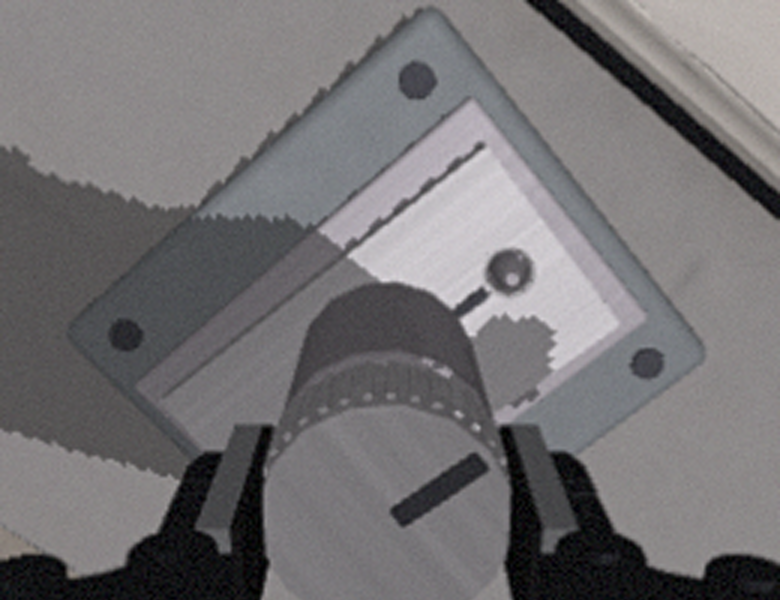

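Wrist torque jumped to 0.59 N·m (thread friction is 0.1), and the picture shows the cap ridge at (440,490) parallel to the foot ridge at (470,302), so the cap is bottomed out with the vessel still seated. Back off a quarter turn, following the thread up.

Request:
arm_command([
  {"gripper":40,"xyz":[0,0,-0.001],"spin":-0.03},
  {"gripper":40,"xyz":[0,0,-0.0017],"spin":-0.044},
  {"gripper":40,"xyz":[0,0,-0.0017],"spin":-0.044},
  {"gripper":40,"xyz":[0,0,-0.0017],"spin":-0.044},
  {"gripper":40,"xyz":[0,0,-0.0017],"spin":-0.044},
  {"gripper":40,"xyz":[0,0,-0.0017],"spin":-0.044},
  {"gripper":40,"xyz":[0,0,-0.0017],"spin":-0.044},
  {"gripper":40,"xyz":[0,0,-0.0017],"spin":-0.044},
  {"gripper":40,"xyz":[0,0,-0.0017],"spin":-0.044},
  {"gripper":40,"xyz":[0,0,-0.0017],"spin":-0.044},
])

```text
t: 15.8
tcp_pos: [0.4485, 0.1914, 0.1049]
orientation: [179.9, 0.0, 114.7]
ft_force: [-2.6, -3.5, 3.7]
width: 0.0415
```

Request:
arm_command([
  {"gripper":40,"xyz":[0,0,-0.0014],"spin":-0.03},
  {"gripper":40,"xyz":[0,0,-0.0014],"spin":-0.03},
  {"gripper":40,"xyz":[0,0,-0.0008],"spin":-0.02},
  {"gripper":40,"xyz":[0,0,0],"spin":0},
  {"gripper":40,"xyz":[0,0,0],"spin":0},
  {"gripper":40,"xyz":[0,0,0],"spin":0},
  {"gripper":40,"xyz":[0,0,0],"spin":0},
  {"gripper":40,"xyz":[0,0,0],"spin":0},
  {"gripper":40,"xyz":[0,0,0],"spin":0},
  {"gripper":40,"xyz":[0,0,0],"spin":0},
])

```text
t: 16.8
tcp_pos: [0.4483, 0.1913, 0.1051]
orientation: [179.9, 0.1, 128.7]
ft_force: [-2.7, -4.5, 5.0]
width: 0.0411
```

```bash
python3 - <<'E'
from h import *
s=read_state();print({k:np.round(s[k],4) for k in('t','tcp_pos','orientation','ft_force','wrist_torque','joint_pos')})
c=shot('wrist');np.save('pics/f.npy',c,allow_pickle=True)
cv2.imwrite('pics/f.png',cv2.resize(c['img'][90:290,130:390],(780,600),interpolation=cv2.INTER_CUBIC)[:,:,::-1])
E
```

```text
{'t': np.float64(16.8), 'tcp_pos': array([0.4483, 0.1913, 0.1051]), 'orientation': array([1.799162e+02, 6.390000e-02, 1.287329e+02]), 'ft_force': array([-2.6802, -4.5394,  5.0106]), 'wrist_torque': array([-0.7334,  0.4442,  0.1093]), 'joint_pos': array([ 2.019900e+01,  2.722000e+00,  1.224688e+02, -4.160000e-02,
        5.470940e+01, -1.850990e+01])}
```

View pics/f.png

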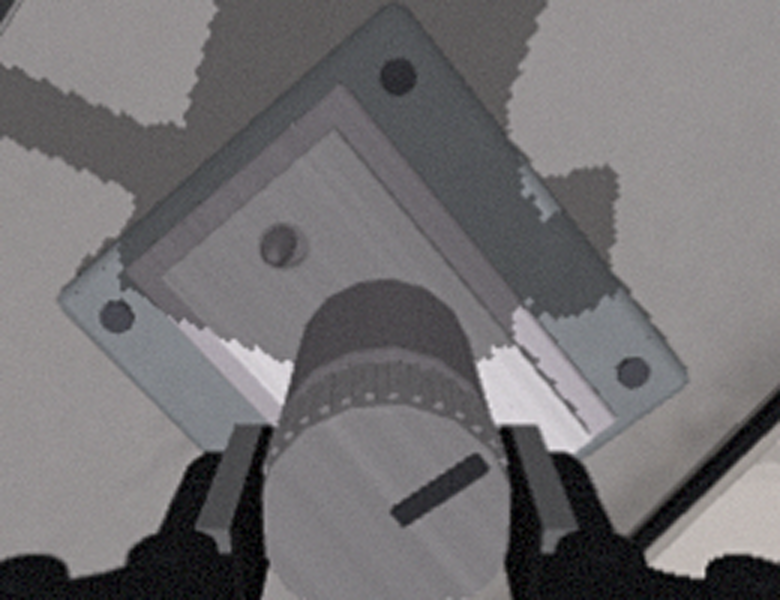

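Cap ridge sits at the same place between the pads as before (390–488, 455–525), so there was no slip. The foot is still flat with the peg at (280,245). Work out the vessel's own yaw in both pictures.

```bash
python3 - <<'E'
from h import *
yaw=lambda d:np.degrees(np.arctan2(d[1],d[0]))
def edge(c,a,b,z):
    # sample dark/bright step along an eyeballed line, refine to max gradient across it, then fit a line in world
    g=cv2.GaussianBlur(cv2.cvtColor(c['img'],cv2.COLOR_RGB2GRAY),(3,3),0).astype(np.float32)
    a,b=[np.array(p)/3+[130,90]-.33 for p in(a,b)];t=(b-a)/np.linalg.norm(b-a);n=np.array([-t[1],t[0]])
    o=np.arange(-3,3.01,.25);L=[]
    for f in np.linspace(.06,.94,60):
        q=(a+f*(b-a)+o[:,None]*n).astype(np.float32)
        v=cv2.remap(g,q[:,0].reshape(1,-1),q[:,1].reshape(1,-1),cv2.INTER_LINEAR)[0]
        L.append(q[np.argmax(abs(np.gradient(v)))])
    w=plane(c,L,z)[:,:2]*1000
    l=cv2.fitLine(w.astype(np.float32),cv2.DIST_HUBER,0,.01,.01).ravel()
    r=abs((w-l[2:])@[-l[1],l[0]]);return (yaw(l[:2])+90)%180-90,np.median(r)
r=np.load('pics/r.npy',allow_pickle=True).item();f=np.load('pics/f.npy',allow_pickle=True).item()
print('r foot long',edge(r,(163,397),(482,147),.032),'seat',edge(r,(137,385),(472,100),.024),'foot end',edge(r,(490,152),(617,328),.032),'seat end',edge(r,(475,100),(645,318),.024))
print('f foot long',edge(f,(335,130),(500,330),.032),'seat',edge(f,(345,87),(612,415),.024),'foot end',edge(f,(163,276),(335,130),.032),'seat end',edge(f,(128,272),(340,87),.024))
for c in(r,f):
    p=np.array([[396,518],[482,462]])/3+[130,90]-.33;q=plane(c,p,c['s']['tcp_pos'][2]+.003);print('cap ridge',yaw((q[1]-q[0])[:2]))
    P=cloud(c);print('foot z',[P[v,u,2].round(4) for u,v in((230,170),(220,165),(250,150),(290,150),(235,180))])
E
```

```text
r foot long (np.float32(-13.517281), np.float64(0.09169938524220798)) seat (np.float32(-11.828438), np.float64(0.1754118112576925)) foot end (np.float32(76.29878), np.float64(0.13025264360077768)) seat end (np.float32(78.460266), np.float64(0.11326435823087147))
f foot long (np.float32(-11.680916), np.float64(0.060715645339343524)) seat (np.float32(-11.810745), np.float64(0.1697637321927446)) foot end (np.float32(78.20491), np.float64(0.14143768167694037)) seat end (np.float32(78.29349), np.float64(0.11000130937662303))
cap ridge -15.446484633724035
foot z [np.float64(0.024), np.float64(0.0205), np.float64(0.0213), np.float64(0.0325), np.float64(0.0234)]
cap ridge 75.44613311694522
foot z [np.float64(0.0254), np.float64(0.0312), np.float64(0.0337), np.float64(0.0206), np.float64(0.0316)]
```

The vessel turned +1.9° in its peg play while the cap turned 90.9°, so the net back-off is 89.0°. Add 1°.

Request:
arm_command([
  {"gripper":40,"xyz":[0,0,0],"spin":-0.006},
  {"gripper":40,"xyz":[0,0,0],"spin":0},
  {"gripper":40,"xyz":[0,0,0],"spin":0},
  {"gripper":40,"xyz":[0,0,0],"spin":0},
  {"gripper":40,"xyz":[0,0,0],"spin":0},
  {"gripper":40,"xyz":[0,0,0],"spin":0},
  {"gripper":40,"xyz":[0,0,0],"spin":0},
  {"gripper":40,"xyz":[0,0,0],"spin":0},
  {"gripper":40,"xyz":[0,0,0],"spin":0},
  {"gripper":40,"xyz":[0,0,0],"spin":0},
])

```text
t: 17.85
tcp_pos: [0.4483, 0.1913, 0.1051]
orientation: [179.9, 0.1, 129.8]
ft_force: [-3.2, -3.8, 6.6]
width: 0.0412
```

```bash
python3 - <<'E'
from h import *
s=read_state();print({k:np.round(s[k],4) for k in('t','tcp_pos','orientation','ft_force','wrist_torque','width')})
f=np.load('pics/f.npy',allow_pickle=True).item();c=shot('wrist')
# shift of picture content relative to f, seat/foot region and cap region
for nm,(x,y,w,h) in{'foot':(185,130,60,50),'cap':(222,230,75,45)}.items():
    print(nm,cv2.phaseCorrelate(*[cv2.cvtColor(i['img'],7)[y:y+h,x:x+w].astype(np.float32) for i in(f,c)]))
a=np.load('pics/side0.npy',allow_pickle=True).item();b=shot('side')
for nm,(u,v,r) in{'beaker':(225,200,14),'vial':(290,227,14),'stopper':(299,258,14)}.items():
    print(nm,np.abs(a['img'][v-r:v+r,u-r:u+r].astype(int)-b['img'][v-r:v+r,u-r:u+r]).mean().round(1))
E
```

```text
{'t': np.float64(17.85), 'tcp_pos': array([0.4483, 0.1913, 0.1051]), 'orientation': array([1.799201e+02, 5.900000e-02, 1.297890e+02]), 'ft_force': array([-3.2307, -3.8258,  6.6353]), 'wrist_torque': array([-0.7773,  0.4534, -0.0493]), 'width': np.float64(0.0412)}
foot ((0.6963701174837063, -0.8019507124860255), 0.9754932826360067)
cap ((0.5970949096318137, 0.5199772272146461), 1.0245515365600586)
beaker 1.3
vial 1.3
stopper 1.4
```

Seated, steady and still gripped, and the bystanders' pixels are unchanged. Handing in.

```bash
python3 -c "
from station import bot;print(bot.sign_off())"
```

```text
the job is handed in; nothing more can be done
None
```

The vessel is seated on the capping stand, and the cap was screwed to its stop and then backed off about a quarter turn. I handed the job in at about 18 s with the gripper still holding the cap.

- **Seating:** I lifted the vessel by its cap, lowered it over both pegs and pressed it down. The foot top measured about 32.8 mm, where 32 mm means flat on the seat. It moved only 0.2 mm under a 0.8 mm push, and the pictures show pegs in both holes.
- **Screwing down:** The cap turned about 90° clockwise. The wrist torque then jumped to 0.59 N·m, against about 0.1 N·m of thread friction, with the cap ridge roughly in line with the foot ridge (within 2°).
- **Backing off:** The gripper turned back 91.9°. By the last yaw check the vessel had followed by 1.9° in its peg play, so the cap is about 90° off the stop. I did not re-measure the vessel's yaw after the final 1° of turn. The cap ridge stayed in the same place between the pads, so the cap did not slip.
- **Last checks:** Forces on the gripper were under 10 N. The beaker, vial and stopper look unchanged in the side camera.
- **Disagreements:**
  - The cameras differed by about 4 mm on the stand's position. I settled it by comparing holes and pegs in the same view.
  - At the stop, the cap ridge read 1.8° off the foot's direction, which I took as measuring error. If it is real, the setting is out by about that much.
  - The grip width read 41 mm on the 44 mm cap. I did not look into it.

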